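Ready the carat balance for weighing

ROBOT

A 7-joint arm with a two-finger parallel gripper is mounted at the origin on the work surface. World frame = base frame: x ahead of the robot, y to its left, z up, the work surface at z = 0. Lengths are in m, angles in degrees, forces in N, time in s.
With the tool pointing down it reaches from about 0.35 to 0.9 m from the base axis. Payload 19.9 kg.
Tool frame: the origin (TCP) lies at the very end of the fingers, on their centre line; the grasp point (between the pads) lies 19 mm behind it; x points along the fingers, y is the direction in which the jaws open and shut, and the axes are right-handed (so a half turn about x gives the same grasp; the last joint's range is limited). The gripper opens to 85 mm and grips with 20 to 120 N. Pads are 22 mm wide; open, the fingers measure 114 mm over their backs; the gripper's body (76 mm by 85 mm) begins 54 mm behind the grasp point. The pads swing forward as they close: fully open they stand 13 mm farther back than shut.
Start: joints at [61.564, 23.915, -0.59, 92.452, 0.269, 63.638, -3.037], TCP at [0.275, -0.561, 0.231] pointing down, gripper open.
Joint ranges: [-161.28, 161.28], [-22.2, 115.67], [-73.04, 71.86], [3.21, 147.25], [-68.34, 248.33], [10.77, 114.83], [-161.83, 161.83]. Speed limits (degrees/s): [108.29, 108.29, 136.94, 136.94, 172.46, 172.46, 172.46].

INTERFACE

Orientations are given as [roll, pitch, yaw] about the fixed x, y, z axes, in that order (R = Rz(yaw) Ry(pitch) Rx(roll)).
In Python, from workcell import r gives the robot as it stands.
- The arm moves only by the shell command python3 -m pendant 'ROWS' [OPENING] [FORCE]. ROWS is JSON, a list of rows, each a list of 4 numbers: the shift along the tool's x, y, z in m, then the turn about the tool's x in rad. A call has 1 to 10 rows; each row is the pose to reach, as a shift and turn from the pose commanded when the call began, along the tool's axes at that moment; what a row does not reach only later rows make up. A row lasts 1/8 s, in which the tool goes at most 62.5 mm and 10.7 degrees, less where a joint would pass 70% of its speed; a pose out of reach is approached as far as the arm can. A call with a gripper value outside its range is refused whole. OPENING is the finger opening in m, from 0 to 0.0854, set as the call begins (- or left out, the last holds). The fingers move at their own pace and stop on an object; FORCE is the grip in N (left out, the last holds). Time passes only in rows, so rows that repeat a pose let the fingers close. It gives the time, the measured TCP pose, the force and the opening at its end, in the units of the state.
- r.sense(): the state, without advancing time (a new reading comes with each control period).
- r.capture(name): name is "side" or "top" or "wrist"; returns a dict with "image" (420x560x3 uint8, red, green, blue), "z_map" (420x560 float32, m along the optical axis (not along the pixel's ray), 0 where there is no reading), "vertical_fov" (degrees; the focal length in pixels is half the picture's height over the tangent of half this angle, whatever the lens; pixels are square), "cx", "cy" (the principal point, pixels), "k1" (the pictures are not rectified: a ray, as slopes to the right and down, at radius r is drawn at 1 + k1 r^2 times it, then the intrinsics apply), "position" and "orientation" of the camera in the world; the wrist camera has in their place "hand_eye" (4x4, takes a point from camera to tool coordinates, whose origin is the TCP and whose axes are the tool frame's). Camera axes: x right, y down, z forward; pixel columns grow to the right and rows downward; lengths in m; the calibration is good to about 2 mm. A picture is of the moment at which its call begins: read the wrist's pose just before it.
- r.sign_off(): hands the job in, once; it reports no verdict.
Trained networks look in a picture, given as the dict that the camera call returned (one of the last four; its "shot" number tells which), for a name from the list of things; names that differ only in an ending like _2 or _b are one class to them, and where a whole thing is asked for, a point or a joint stands for the part that bears it (a point fixed in the world has none). Each returns a list of dicts, best first, with "score" (0 to 1); they miss things now and then, are a little off and sometimes report something else, mostly with a low value. They report only what shows in the picture. A call takes as long as a camera call.
- r.boxes_of(picture, label): "point" ([x, y, z] in m, in world coordinates, good to about 4 mm: the middle of the surface that is visible of it).
- r.spot_point(picture, label): "point" ([x, y, z] in m, in world coordinates, good to about 4 mm: a listed point, or the origin of a listed thing).
The state is a dict: "time": time; "q": joint angles; "joint_velocities": joint speeds; "joint_torque": joint torques, N m; "position": TCP position; "tcp_rot": TCP orientation; "force": force on the tool from outside, world axes, zero at the start; "wrist_torque": the same for the moment, N m; "width": opening from 0.0 (shut) to 1.0 (fully open).
Only numpy, scipy, OpenCV 4.12 (cv2) and the standard library are available. Lean on these libraries where they do the work, as an engineer would, in place of code of your own. Each camera call takes 0.05 s, during which the arm holds its last target.

TASK

Get the carat balance ready to weigh stones, using only your fingertips: press the round power key to switch it on, press the unit key (the small square key next to it) to go over to carats, then fold the lid of the draught shield down until it is fully shut, and last press the wide tare key to zero out the empty cup. Press each key down to its stop and let it come up again; do not tare before the lid is shut, nor press the power or unit key again once it is down. Leave the other square key alone, do not pick anything up or shift the balance, and leave the cup on its pan and everything else on the desk where it is.

Things in the scene. Friction and masses are not known exactly. Their poses are not given: they have to be found in the camera images.
- balance: White and grey carat balance, loose on four rubber feet, 1.5 to 2 kg. Origin on the desk under it; housing x -155 to +125, y -105 to +105 mm. x points from the keys (front, operator's side) back to the lid hinge, y to the operator's left, z up. Front (x -155 to -35): key panel rising from 34 to 60 mm high, slope 0.21 rad, with one row of four light keys; behind them a dark display.
- power_key_top (a point): Middle of the top face of the power key: ROUND, 26 mm across, at the left end (+y of the balance) of the row. The four keys stand 7 mm proud of the panel, in one row along the balance's y, and move along the panel's normal: the z axis of this point, pointing out of the key, leaning 0.21 rad from vertical towards the balance's -x.
- power_key (a joint): Travel of the power key in m: 0 up, 0.004 fully down. Spring return; about 1.2 N starts it, about 4 N holds it down. All four keys are alike in this.
- unit_key_top (a point): Middle of the top face of the unit key: square 24 x 24 mm key, second from the left, 46 mm from the power key, centre to centre. z is the key's outward normal.
- unit_key (a joint): Travel of the unit key in m: 0 up, 0.004 fully down.
- print_key_top (a point): Middle of the top face of the print key, which is not to be pressed: square 24 x 24 mm key, third from the left, 44 mm from the unit key and 50 mm from the tare key.
- print_key (a joint): Travel of the print key in m: 0 up, 0.004 fully down.
- tare_key_top (a point): Middle of the top face of the tare key: the wide bar, 44 mm along the row by 24 mm, at the right end of the row (-y side). z is the key's outward normal.
- tare_key (a joint): Travel of the tare key in m: 0 up, 0.004 fully down.
- lid (a joint): Angle of the draught shield's lid in rad: 0 shut (lying flat on the shield's rim), growing as its front edge rises; starts part open (about 0.6 to 1.0), limit 1.25. A stiff hinge holds it wherever it is left; about 1 N on the front edge folds it down.
- lid_hinge (a point): Middle of the lid's hinge line, at the back of the shield, 151 mm above the desk. The hinge runs along the balance's y axis. x and z of this point turn with the lid: its x axis points in the lid's plane from the front edge to the hinge, its z axis out of the lid's top face.
- lid_edge (a point): Middle of the lid's front edge on its top face. The lid is a clear 5 mm plate in a grey frame, 154 mm wide along the hinge, 146 mm from hinge to front edge, with a grey finger tab (34 mm wide) reaching 14 mm beyond the edge. This point is 154 mm above the desk when shut, about 275 mm at 1.0 rad.
- pan (a point): Centre of the top of the steel weighing pan (86 mm across, 72 mm above the desk), inside the draught shield: a clear open-topped box on the back part of the balance (deck 60 mm high), spanning x -32 to +114 and y -77 to +77 mm in the balance's frame, walls 4 mm, rim 148 mm above the desk, covered by the lid.
- cup: Small loose aluminium weighing cup, 44 mm across, 16 mm tall, standing on the pan; origin at the centre of its underside. To stay there.
- ring_box: Loose black ring box, 55 x 55 x 41 mm, beside the balance; origin at the centre of its underside. Bystander.
- loupe: Loose folded steel loupe lying flat, about 62 x 28 x 18 mm, beside the balance; origin under the centre of its lens (the cover reaches 48 mm along its x axis). Bystander.
- tweezers: Loose dark steel tweezers lying flat on the desk in front of the balance, about 158 mm long (along their x axis), 10 mm wide and 9 mm high; origin under the middle. Bystander.
- stone_tray: Loose white tray with one divider, 130 x 85 x 24 mm, small dark stones in it, to the right of the shield; origin at the centre of its underside. Bystander.

How it is judged (in metres and radians):
On the way, in this order (a step that is already met when the one before it is completed fails the run):
1. the power key is pressed down (value of joint power_key above 0.0028 m), for 0.05 s.
2. the power key is up again and the unit key is pressed down (value of joint unit_key above 0.0028 m and value of joint power_key below 0.001 m), for 0.05 s.
3. the lid is folded down shut (value of joint lid below 0.035 rad), for 0.1 s.
4. the tare key is pressed down with the lid shut (value of joint tare_key above 0.0028 m and value of joint lid below 0.035 rad), for 0.05 s.
At the end, for the whole second after the job is handed in: The lid is shut (within 0.035 rad), all four keys are up again (within 1 mm), the cup stands upright on the pan within 30 mm of its centre, and the balance is at rest within 15 mm of where it stood (value of joint lid below 0.035 rad and value of joint each of power_key, unit_key, print_key, tare_key below 0.001 m and horizontal distance between cup and pan below 0.03 m and angle between cup's own z axis and vertical below 0.1 rad and linear speed of cup below 0.02 m/s and z of cup in the frame of pan between -0.003 and 0.005 m and distance of balance from where it was at the start of the episode below 0.015 m and linear speed of balance below 0.01 m/s); the robot touches nothing.
It fails at once if the print key is pressed (over 2 mm), or the tare key is pressed (over 2 mm) while the lid is not shut (value of joint print_key above 0.002 m or (value of joint tare_key above 0.002 m and value of joint lid above 0.05 rad)).
It fails at once if the power or unit key is pressed again (over 2 mm) after the lid has come down (value of joint lid below 0.2 rad and value of joint any of power_key, unit_key above 0.002 m).
It fails at once if the balance is shifted by over 15 mm, lifted or tipped (distance of balance from where it was at the start of the episode above 0.015 m or angle between balance's own z axis and vertical above 0.06 rad).
It fails at once if the cup is knocked, lifted or taken off the pan (horizontal distance between cup and pan above 0.03 m or angle between cup's own z axis and vertical above 0.3 rad or z of cup in the frame of pan above 0.01 m).
It fails at once if a bystander (ring box, loupe, tweezers or stone tray) is moved or lifted by over 20 mm (distance of any of ring_box, loupe, tweezers, stone_tray from where it was at the start of the episode above 0.02 m).
It also fails if it takes over 58 s, if anything falls off the work surface, if the arm or the gripper's body presses on something with over 40 N, if the wrist force passes 120 N, or if a joint passes its speed limit or range.

## Working session

There is one attempt and no reset: what is moved stays moved. The work goes in short steps, Python scripts to look and compute and a shell command to move; the robot and the scene stay as the last step left them, time stands still between calls to the robot, and variables do not carry over. Pictures are saved under pics/ and viewed, and the job is handed in when it is done.

```bash
ls; mkdir -p pics
cat > h.py <<'E'
import numpy as np,cv2
from scipy.spatial.transform import Rotation as R
from workcell import r
def save(c,n): cv2.imwrite('pics/'+n+'.png',c['image'][:,:,::-1])
def tool():
    s=r.sense(); return np.array(s['position']),s
E
python3 - <<'E'
from h import *
s=r.sense();print({k:np.round(v,3) for k,v in s.items()})
for n in('side','top'):
    c=r.capture(n);save(c,n+'0');print(n,c['position'],c['orientation'],c['vertical_fov'])
    for l in('power_key_top','unit_key_top','print_key_top','tare_key_top','lid_hinge','lid_edge','pan','cup','balance','ring_box','loupe','tweezers','stone_tray'):
        for d in r.spot_point(c,l)[:1]: print(l,np.round(d['point'],4),round(d['score'],2))
E
```

```text
pics
{'time': np.float64(0.0), 'q': array([61.564, 23.949, -0.592, 92.488,  0.267, 63.64 , -3.037]), 'joint_velocities': array([-0.047,  0.045,  0.152, -0.014, -0.066,  0.072, -0.001]), 'joint_torque': array([ 1.0000e-03, -8.6444e+01,  6.8000e-01, -4.3490e+01,  1.9000e-02,
        7.0000e-03, -0.0000e+00]), 'position': array([ 0.274, -0.561,  0.231]), 'tcp_rot': array([-87.558,  89.924, 118.501]), 'force': array([ 0.858, -0.161, -0.614]), 'wrist_torque': array([-0.007,  0.008,  0.055]), 'width': np.float64(0.999)}
side [ 0.50145519 -0.60078434  0.84233583] [-138.46853696    1.06750013   -6.33225589] 45.34031228236364
power_key_top [0.4879 0.0369 0.05  ] 0.63
unit_key_top [ 0.4773 -0.0025  0.0528] 0.7
print_key_top [ 0.4667 -0.0443  0.0487] 0.66
tare_key_top [ 0.4572 -0.0979  0.0523] 0.65
lid_hinge [ 0.7034 -0.0923  0.1522] 0.93
lid_edge [ 0.5953 -0.0642  0.2469] 0.68
pan [ 0.6308 -0.0718  0.0728] 0.81
cup [ 0.6334 -0.071   0.0731] 0.82
balance [ 0.5948 -0.0647  0.0026] 0.6
ring_box [ 0.4443 -0.221   0.0009] 0.6
loupe [0.5348 0.1379 0.0013] 0.67
tweezers [ 0.3805 -0.0366  0.0012] 0.75
stone_tray [0.4912 0.0358 0.0489] 0.64
top [0.45006831 0.01904554 0.90504551] [-169.66368763    0.36280442  -89.92395429] 48.09755767570905
power_key_top [0.4906 0.0379 0.0507] 0.52
unit_key_top [ 0.4798 -0.004   0.05  ] 0.48
print_key_top [ 0.4706 -0.0467  0.0428] 0.7
tare_key_top [ 0.4511 -0.0958  0.0517] 0.52
lid_hinge [ 0.7043 -0.0906  0.1494] 0.95
lid_edge [ 0.5946 -0.0618  0.2436] 0.76
pan [ 0.6334 -0.0721  0.0713] 0.6
cup [ 0.4777 -0.0036  0.0519] 0.18
balance [ 0.5933 -0.0606 -0.0028] 0.92
ring_box [ 0.4437 -0.2191 -0.0014] 0.97
loupe [0.5375 0.133  0.0042] 0.61
tweezers [ 3.84e-01 -3.21e-02 -3.00e-04] 0.5
```

View pics/side0.png

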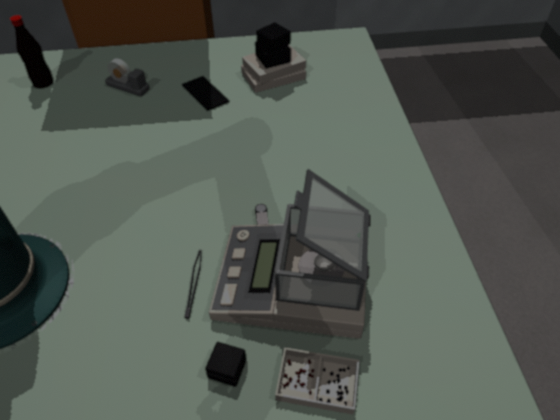

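View pics/top0.png

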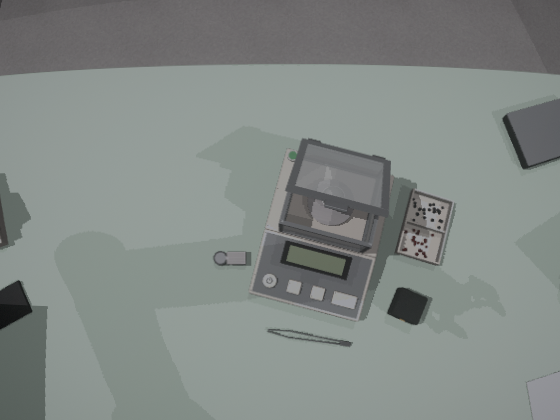

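Run:
```python
from h import *
s=r.sense();M=R.from_euler('xyz',s['tcp_rot'],degrees=True).as_matrix();print(M.round(3))
ks=['power_key_top','unit_key_top','print_key_top','tare_key_top','lid_hinge','lid_edge','balance','pan']
P={k:[] for k in ks}
for i in range(3):
  for n in('side','top'):
    c=r.capture(n)
    for k in ks:
        for d in r.spot_point(c,k)[:1]:
            if d['score']>.4:P[k].append(d['point'])
for k in ks: P[k]=np.median(P[k],axis=0);print(k,P[k].round(4))
from scipy.optimize import least_squares
y0=[0,-.046,-.09,-.14]
def f(p):
    x,y,w,kx,ky,hx,lx=p; Q=R.from_euler('z',w).as_matrix()[:2,:2]
    loc=[[kx,ky+a] for a in y0]+[[hx,0],[lx,0],[0,0],[.041,0]]
    return np.concatenate([(np.array([x,y])+Q@l-P[k][:2]) for k,l in zip(ks,loc)])
o=least_squares(f,[.59,-.06,-.25,-.1,.07,.11,0]);print(o.x.round(4),'deg',np.degrees(o.x[2]),(f(o.x).reshape(-1,2)*1e3).round(1))
x,y,w,kx,ky,hx,lx=o.x;Q=R.from_euler('z',w).as_matrix()[:2,:2]
for a in y0: print(np.array([x,y])+Q@[kx,ky+a])
print('hinge',np.array([x,y])+Q@[hx,0],'edge',np.array([x,y])+Q@[lx,0])
# own check: key tops from depth in top image
c=r.capture('top');save(c,'top1')
```

```text
[[-0.     0.439 -0.898]
 [ 0.    -0.898 -0.439]
 [-1.    -0.     0.   ]]
power_key_top [0.4901 0.0369 0.0478]
unit_key_top [ 0.4782 -0.0039  0.0504]
print_key_top [ 0.4717 -0.0473  0.0506]
tare_key_top [ 0.4547 -0.0978  0.0498]
lid_hinge [ 0.705  -0.0922  0.1518]
lid_edge [ 0.5944 -0.0637  0.2458]
balance [ 0.5947 -0.0618  0.0007]
pan [ 0.6332 -0.0725  0.0715]
[ 0.5939 -0.0627 -0.2533 -0.1251  0.0724  0.115   0.0007] deg -14.512635482302015 [[ 0.9  1.9]
 [ 1.2 -1.8]
 [-3.3 -1.1]
 [ 1.2  1. ]
 [ 0.2  0.6]
 [ 0.2  0.8]
 [-0.8 -0.9]
 [ 0.4 -0.5]]
[0.49096595 0.03877338]
[ 0.47943865 -0.00575887]
[ 0.46841254 -0.04835494]
[ 0.45588286 -0.09675956]
hinge [ 0.70521423 -0.09151554] edge [ 0.59464556 -0.06289452]
```

```bash
python3 -m pendant '[[0,-0.02,-0.02,0.05],[0,-0.06,-0.06,0.15],[0,-0.1,-0.105,0.25],[0,-0.14,-0.145,0.35],[0,-0.18,-0.19,0.45],[0,-0.22,-0.23,0.55],[0,-0.26,-0.27,0.65],[0,-0.3,-0.31,0.708],[0,-0.33,-0.345,0.708],[0,-0.36,-0.37,0.708]]' 0
python3 -m pendant '[[0,0,0,0]]'
cat > off.py <<'E'
from h import *
import sys
s=r.sense();p=np.array(s['position']);M=R.from_euler('xyz',s['tcp_rot'],degrees=True).as_matrix()
t=np.array(eval(sys.argv[1]))
print(s['time'],p.round(4),'force',np.round(s['force'],2),'width',s['width'],'\n',M.round(3),'\ntool delta',(M.T@(t-p)).round(4))
E
python3 off.py '[0.491,0.0388,0.09]'
```

```text
time: 5.4
position: [0.4494, -0.0737, 0.2315]
tcp_rot: [-161.9, 90.0, 3.6]
force: [-0.4, -0.4, -0.2]
width: -0.004
time: 5.52
position: [0.4493, -0.073, 0.2314]
tcp_rot: [-118.9, 90.0, 46.9]
force: [-0.0, -1.0, 0.3]
width: -0.001
5.525 [ 0.4493 -0.073   0.2314] force [-0.02 -1.04  0.26] width -0.0006424807447563524 
 [[ 0.    -0.246 -0.969]
 [ 0.    -0.969  0.246]
 [-1.    -0.001 -0.   ]] 
tool delta [ 0.1415 -0.1186 -0.0128]
```

```bash
python3 -m pendant '[[0,-0.03,-0.003,0],[0,-0.06,-0.006,0],[0.02,-0.09,-0.01,0],[0.05,-0.1186,-0.0128,0],[0.07,-0.1186,-0.0128,0],[0.07,-0.1186,-0.0128,0]]'
python3 - <<'E'
from h import *
s=r.sense();p=np.array(s['position']);M=R.from_euler('xyz',s['tcp_rot'],degrees=True).as_matrix()
c=r.capture('wrist');save(c,'w0');print(p)
H=np.array(c['hand_eye']);print(H.round(3))
for k in('power_key_top','unit_key_top','print_key_top'):
    for d in r.spot_point(c,k)[:1]: print(k,np.round(d['point'],4),d['score'])
E
python3 off.py '[0.491,0.0388,0.06]'
```

```text
time: 6.28
position: [0.4902, 0.0353, 0.1602]
tcp_rot: [19.5, 89.8, -175.1]
force: [-0.4, -0.6, -0.0]
width: -0.001
[0.49018758 0.03527789 0.1602336 ]
[[-0.    -0.329  0.944 -0.143]
 [ 1.    -0.     0.     0.   ]
 [-0.     0.944  0.329 -0.085]
 [ 0.     0.     0.     1.   ]]
power_key_top [0.494  0.0375 0.0476] 0.75
unit_key_top [ 0.4815 -0.0011  0.0445] 0.8
print_key_top [ 0.4685 -0.0443  0.0461] 0.81
6.475 [0.4914 0.0355 0.1623] force [ 0.21 -0.03 -0.16] width 0.001981625465348835 
 [[ 0.001 -0.251 -0.968]
 [-0.    -0.968  0.251]
 [-1.    -0.    -0.001]] 
tool delta [ 0.1023 -0.0031  0.0014]
```

View pics/w0.png

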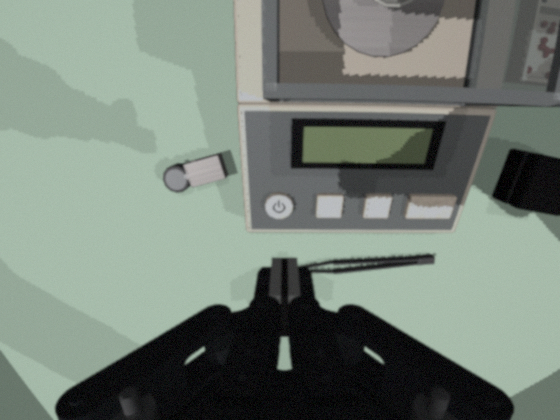

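Run:
```python
from h import *
s=r.sense();p=np.array(s['position']);M=R.from_euler('xyz',s['tcp_rot'],degrees=True).as_matrix()
c=r.capture('wrist');H=np.array(c['hand_eye']);f=210/np.tan(np.radians(c['vertical_fov']/2));k1=c['k1'];print(f,k1)
K=np.array([[f,0,c['cx']],[0,f,c['cy']],[0,0,1]])
for u,v in[(279,206),(329,206),(377,206),(430,207),(272,270),(298,270)]:
    n=cv2.undistortPoints(np.array([[[u,v]]],float),K,np.array([k1,0,0,0,0]))[0,0]
    z=np.median(c['z_map'][v-4:v+5,u-4:u+5])
    q=H@[n[0]*z,n[1]*z,z,1];print((u,v),z,(p+M@q[:3]).round(4),q[:3].round(4))
```

```text
296.38593168928566 -0.05999511870646126
(279, 206) 0.26908696 [0.4937 0.0395 0.0491] [ 0.1132 -0.0044 -0.0011]
(329, 206) 0.26922628 [ 0.4823 -0.0045  0.049 ] [ 0.1133  0.0411 -0.0011]
(377, 206) 0.2689224 [ 0.4713 -0.0471  0.0493] [ 0.113   0.085  -0.0012]
(430, 207) 0.26958787 [ 0.4578 -0.0952  0.049 ] [ 0.1133  0.135  -0.0002]
(272, 270) 0.14506711 [0.5027 0.0385 0.1773] [-0.015  -0.0058 -0.0102]
(298, 270) 0.14583609 [0.4991 0.0262 0.1766] [-0.0143  0.007  -0.0098]
```

```bash
python3 -m pendant '[[0.03,-0.004,-0.0005,0],[0.06,-0.004,-0.0005,0],[0.09,-0.004,-0.0005,0],[0.105,-0.004,-0.0005,0],[0.11,-0.004,-0.0005,0],[0.11,-0.004,-0.0005,0]]'
python3 -m pendant '[[0.001,0,0,0],[0.002,0,0,0],[0.003,0,0,0],[0.003,0,0,0]]'; python3 off.py '[0.4937,0.0395,0.049]'
```

```text
time: 7.28
position: [0.4928, 0.0399, 0.0519]
tcp_rot: [-160.0, 90.0, 5.5]
force: [0.5, 0.4, 0.9]
width: 0.003
time: 7.78
position: [0.4926, 0.0399, 0.0484]
tcp_rot: [-154.8, 90.0, 10.7]
force: [1.1, -0.1, 2.6]
width: 0.001
7.775 [0.4926 0.0399 0.0484] force [ 1.06 -0.13  2.6 ] width 0.0008337965129681614 
 [[ 0.    -0.251 -0.968]
 [ 0.    -0.968  0.251]
 [-1.    -0.    -0.   ]] 
tool delta [-0.0006  0.0001 -0.0011]
```

```bash
python3 -m pendant '[[0.001,0,0,0],[0.002,0,0,0],[0.002,0,0,0]]';python3 -m pendant '[[0.0005,0,0,0],[0.001,0,0,0],[0.001,0,0,0]]';python3 -m pendant '[[0.0005,0,0,0],[0.001,0,0,0],[0.001,0,0,0]]'
```

```text
time: 8.15
position: [0.4925, 0.0399, 0.0463]
tcp_rot: [-143.4, 90.0, 22.1]
force: [3.0, -0.2, 5.0]
width: -0.001
time: 8.52
position: [0.4927, 0.0399, 0.0457]
tcp_rot: [-170.0, 90.0, -4.5]
force: [0.1, -0.8, 12.5]
width: -0.005
time: 8.9
position: [0.4928, 0.0399, 0.0452]
tcp_rot: [-178.3, 89.9, -12.8]
force: [-4.2, -1.7, 26.7]
width: 0.002
```

```bash
python3 -m pendant '[[-0.005,0,0,0],[-0.015,0,0,0],[-0.03,0,0,0],[-0.03,0.02,0,0],[-0.03,0.0458,0,0],[-0.03,0.0458,0,0],[-0.03,0.0458,0,0]]'; python3 off.py '[0.4817,-0.0045,0.049]'
```

```text
time: 9.78
position: [0.4811, -0.0041, 0.0748]
tcp_rot: [-139.0, 90.0, 26.4]
force: [0.6, -0.1, 0.1]
width: -0.002
9.775 [ 0.4811 -0.0041  0.0748] force [ 0.58 -0.06  0.13] width -0.0015544699639957978 
 [[ 0.    -0.25  -0.968]
 [ 0.    -0.968  0.25 ]
 [-1.    -0.    -0.   ]] 
tool delta [ 0.0258  0.0002 -0.0006]
```

```bash
python3 -m pendant '[[0.01,0,0,0],[0.02,0,0,0],[0.023,0,0,0],[0.025,0,0,0],[0.027,0,0,0],[0.028,0,0,0],[0.028,0,0,0]]'; python3 -m pendant '[[0.0005,0,0,0],[0.001,0,0,0],[0.001,0,0,0]]'
```

```text
time: 10.65
position: [0.4811, -0.0044, 0.0464]
tcp_rot: [-149.9, 90.0, 15.6]
force: [0.2, 0.8, 3.0]
width: 0.002
time: 11.02
position: [0.4813, -0.0044, 0.0458]
tcp_rot: [-166.9, 90.0, -1.4]
force: [-1.8, 1.1, 12.1]
width: 0.002
```

```bash
python3 -m pendant '[[-0.005,0,0,0],[-0.02,0,0,0],[-0.06,0,0,0],[-0.11,0,0,0],[-0.16,0,0,0],[-0.21,0,0,0],[-0.25,0,0,0],[-0.25,0,0,0]]'
python3 - <<'E'
from h import *
c=r.capture('wrist');save(c,'w1');c=r.capture('side');save(c,'s1')
for k in ('lid_edge','lid_hinge'): print([ (np.round(d['point'],4),round(d['score'],2)) for d in r.spot_point(c,k)[:1]])
E
python3 off.py '[0.7052-.968*.107,-0.0915+.2506*.107,0.29]'
python3 - <<'E'
import numpy as np
for t in np.arange(.67,-.01,-.067):
    h=.14*np.cos(t)-.003*np.sin(t);print(round(t,3),'h',round(h,4),'z',round(.151+(h+.011)*np.tan(t)+.003/np.cos(t),4))
E
```

```text
time: 12.02
position: [0.4818, -0.0044, 0.2988]
tcp_rot: [-171.0, 89.7, -5.5]
force: [0.5, -0.0, -0.6]
width: 0.001
[(array([ 0.5964, -0.0608,  0.244 ]), 0.64)]
[(array([ 0.7037, -0.093 ,  0.1522]), 0.73)]
12.225 [ 0.4804 -0.0046  0.2946] force [ 0.4  -0.11 -0.07] width -0.0019233754385306239 
 [[-0.001 -0.251 -0.968]
 [ 0.    -0.968  0.251]
 [-1.     0.     0.001]] 
tool delta [ 0.0045  0.0278 -0.1325]
0.67 h 0.1079 z 0.249
0.603 h 0.1136 z 0.2404
0.536 h 0.1188 z 0.2316
0.469 h 0.1235 z 0.2225
0.402 h 0.1277 z 0.2132
0.335 h 0.1312 z 0.2037
0.268 h 0.1342 z 0.194
0.201 h 0.1366 z 0.1841
0.134 h 0.1383 z 0.1742
0.067 h 0.1395 z 0.1641
-0.0 h 0.14 z 0.154
```

View pics/w1.png

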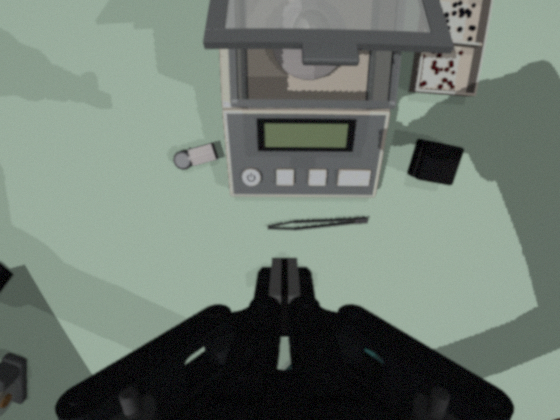

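View pics/s1.png

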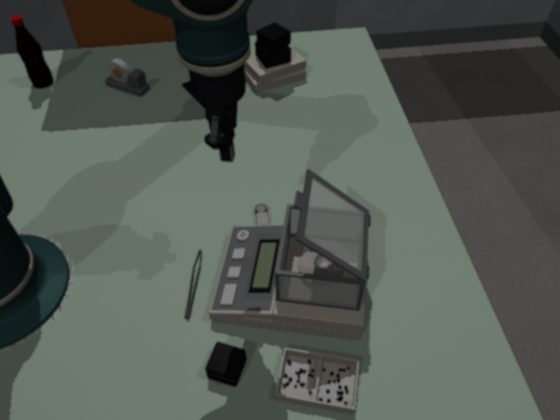

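```bash
python3 -m pendant '[[-0.005,0.01,-0.03,0],[-0.005,0.02,-0.07,0],[-0.005,0.028,-0.11,0],[-0.005,0.028,-0.1325,0],[0.015,0.028,-0.1325,0],[0.03,0.028,-0.1325,0],[0.03,0.028,-0.1325,0],[0.03,0.028,-0.1325,0]]'; python3 off.py '[0.7052-.968*.108,-0.0915+.2506*.108,0.249]'
```

```text
time: 13.22
position: [0.6022, -0.0648, 0.2658]
tcp_rot: [-169.4, 90.0, -3.9]
force: [0.7, -0.0, -0.3]
width: 0.001
13.225 [ 0.6022 -0.0648  0.2658] force [ 0.68 -0.01 -0.29] width 0.000764338541094322 
 [[ 0.    -0.25  -0.968]
 [-0.    -0.968  0.25 ]
 [-1.    -0.    -0.   ]] 
tool delta [0.0168 0.0001 0.0016]
```

```bash
python3 -m pendant '[[0.008,0,0.001,0],[0.017,0,0.002,0],[0.021,0,0.004,0],[0.025,0,0.007,0],[0.03,0,0.01,0],[0.034,0,0.012,0],[0.034,0,0.012,0]]'; python3 off.py '[0.7052-.968*.1235,-0.0915+.2506*.1235,0.2225]'
```

```text
time: 14.1
position: [0.5903, -0.0617, 0.231]
tcp_rot: [3.0, 90.0, 168.5]
force: [0.3, -0.6, 0.4]
width: 0.001
14.1 [ 0.5903 -0.0617  0.231 ] force [ 0.32 -0.6   0.44] width 0.001267997495616118 
 [[-0.001 -0.25  -0.968]
 [ 0.    -0.968  0.25 ]
 [-1.     0.     0.001]] 
tool delta [0.0085 0.     0.0048]
```

Check contact with the lid.

Run:
```python
from h import *
c=r.capture('wrist');save(c,'w2');c=r.capture('side');save(c,'s2')
```

```text
(no output)
```

View pics/w2.png

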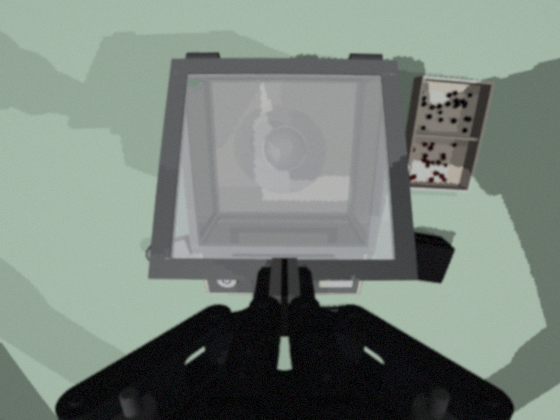

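View pics/s2.png

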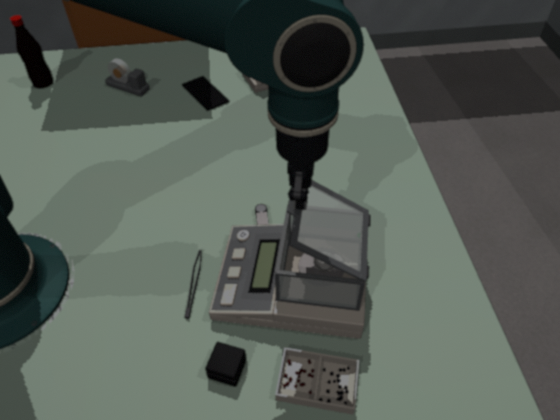

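```bash
python3 -m pendant '[[0.004,0,0.002,0],[0.0085,0,0.005,0],[0.018,0,0.009,0],[0.027,0,0.0125,0],[0.037,0,0.0155,0],[0.047,0,0.018,0],[0.057,0,0.0195,0],[0.062,0,0.02,0],[0.062,0,0.02,0]]'; python3 off.py '[0.7052-.968*.14,-0.0915+.2506*.14,0.154]'
```

```text
time: 15.32
position: [0.5711, -0.0568, 0.1689]
tcp_rot: [0.1, 90.0, 165.6]
force: [-1.0, 0.5, -0.0]
width: 0.002
15.325 [ 0.5711 -0.0568  0.1689] force [-1.01  0.48 -0.03] width 0.0018533021624588504 
 [[-0.001 -0.25  -0.968]
 [ 0.    -0.968  0.25 ]
 [-1.     0.     0.001]] 
tool delta [0.0149 0.     0.0014]
```

```bash
python3 -m pendant '[[0.005,0,0.001,0],[0.009,0,0.001,0],[0.012,0,0.001,0],[0.014,0,0.001,0],[0.014,0,0.001,0]]';python3 -m pendant '[[0.0005,0,0,0],[0.001,0,0,0],[0.001,0,0,0]]';python3 -m pendant '[[0.0005,0,0,0],[0.001,0,0,0],[0.001,0,0,0]]'
```

```text
time: 15.95
position: [0.5702, -0.0565, 0.1551]
tcp_rot: [1.6, 90.0, 167.1]
force: [0.1, 0.5, 0.5]
width: -0.001
time: 16.32
position: [0.5702, -0.0566, 0.1543]
tcp_rot: [-23.1, 90.0, 142.4]
force: [-0.8, 0.1, -0.3]
width: -0.001
time: 16.7
position: [0.5703, -0.0565, 0.1539]
tcp_rot: [168.2, 90.0, -26.3]
force: [-4.1, -0.1, 10.7]
width: -0.001
```

```bash
python3 -m pendant '[[0.0005,0,0,0],[0.0005,0,0,0],[0.0005,0,0,0]]';python3 -m pendant '[[-0.01,0,0,0],[-0.04,0,0,0],[-0.06,0,0.03,0],[-0.06,0.03,0.07,0],[-0.06,0.07,0.10,0],[-0.06,0.07,0.1,0],[-0.06,0.07,0.1,0]]'
python3 - <<'E'
from h import *
s=r.sense();p=np.array(s['position']);M=R.from_euler('xyz',s['tcp_rot'],degrees=True).as_matrix()
c=r.capture('wrist');save(c,'w3')
for k in('tare_key_top','lid_edge','lid_hinge'):
    for d in r.spot_point(c,k)[:1]: print(k,np.round(d['point'],4),d['score'])
c=r.capture('side');save(c,'s3')
for k in('lid_edge','tare_key_top'):
    for d in r.spot_point(c,k)[:1]: print(k,np.round(d['point'],4),d['score'])
E
python3 off.py '[0.457,-0.0957,0.075]'
```

```text
time: 17.08
position: [0.5703, -0.0565, 0.1538]
tcp_rot: [161.1, 90.0, -33.4]
force: [-7.0, 0.2, 18.0]
width: 0.001
time: 17.95
position: [0.4564, -0.0991, 0.2132]
tcp_rot: [-167.3, 89.9, -1.8]
force: [-0.3, -0.1, 0.4]
width: 0.002
tare_key_top [ 0.4523 -0.0907  0.0484] 0.93
lid_edge [ 0.5605 -0.0528  0.1542] 0.65
lid_edge [ 0.5615 -0.0557  0.1554] 0.6
tare_key_top [ 0.4577 -0.0997  0.0484] 0.81
18.3 [ 0.4561 -0.0989  0.2126] force [ 0.43 -0.7  -0.  ] width 0.002551983693503872 
 [[-0.    -0.25  -0.968]
 [ 0.    -0.968  0.25 ]
 [-1.    -0.     0.   ]] 
tool delta [ 1.376e-01 -3.300e-03 -1.000e-04]
```

View pics/w3.png

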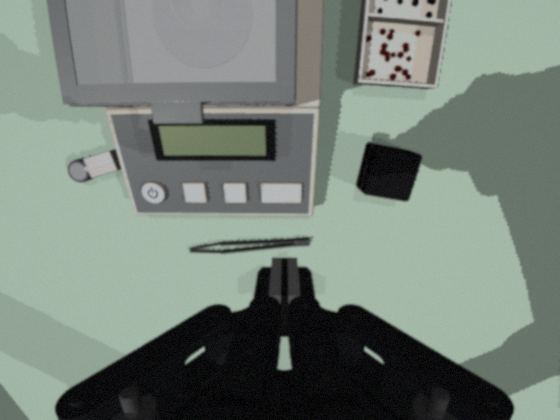

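View pics/s3.png

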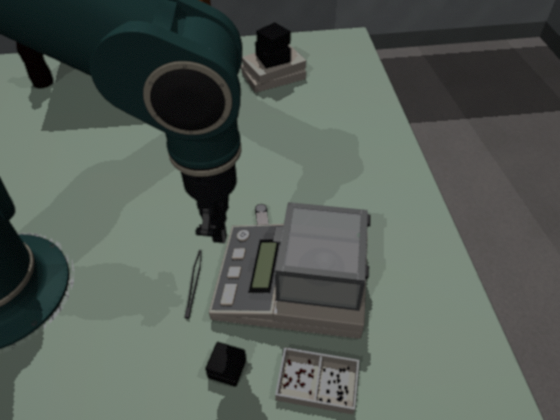

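```bash
python3 -m pendant '[[0.03,-0.003,0,0],[0.07,-0.003,0,0],[0.11,-0.003,0,0],[0.138,-0.003,0,0],[0.138,-0.003,0,0],[0.138,-0.003,0,0]]';python3 off.py '[0.457,-0.0957,0.0460]'
```

```text
time: 19.05
position: [0.4572, -0.0963, 0.0757]
tcp_rot: [-170.2, 90.0, -4.7]
force: [-0.1, -0.3, 0.1]
width: -0.001
19.05 [ 0.4572 -0.0963  0.0757] force [-0.09 -0.25  0.11] width -0.0014323487409701925 
 [[ 0.001 -0.25  -0.968]
 [-0.    -0.968  0.25 ]
 [-1.    -0.    -0.001]] 
tool delta [ 0.0297 -0.0005  0.0004]
```

```bash
python3 -m pendant '[[0.01,0,0,0],[0.02,0,0,0],[0.024,0,0,0],[0.026,0,0,0],[0.028,0,0,0],[0.029,0,0,0],[0.029,0,0,0]]'; python3 -m pendant '[[0.0005,0,0,0],[0.001,0,0,0],[0.001,0,0,0]]'
```

```text
time: 19.92
position: [0.4571, -0.0964, 0.0461]
tcp_rot: [-177.1, 89.9, -11.6]
force: [0.7, -0.9, 6.9]
width: -0.003
time: 20.3
position: [0.4573, -0.0965, 0.0456]
tcp_rot: [175.4, 89.9, -19.1]
force: [-3.6, -1.2, 19.5]
width: -0.003
```

Tare is at its stop; retract and check.

```bash
python3 -m pendant '[[-0.005,0,0,0],[-0.02,0,0,0],[-0.06,0,0,0],[-0.11,0,0,0],[-0.16,0,0,0],[-0.2,0,0,0],[-0.2,0,0.03,0],[-0.2,0,0.06,0],[-0.2,0,0.06,0],[-0.2,0,0.06,0]]'
python3 - <<'E'
from h import *
c=r.capture('side');save(c,'s4')
for k in('lid_edge','tare_key_top','power_key_top','unit_key_top','balance','cup','pan'):
    for d in r.spot_point(c,k)[:1]: print(k,np.round(d['point'],4),d['score'])
s=r.sense();p=np.array(s['position']);M=R.from_euler('xyz',s['tcp_rot'],degrees=True).as_matrix()
c=r.capture('wrist');save(c,'w4');print(s['position'],s['force'])
for k in('lid_edge','tare_key_top','power_key_top','unit_key_top','print_key_top'):
    for d in r.spot_point(c,k)[:1]: print(k,np.round(d['point'],4),d['score'])
E
```

```text
time: 21.55
position: [0.399, -0.0814, 0.2454]
tcp_rot: [-179.6, 89.9, -14.1]
force: [0.7, 0.3, 0.6]
width: 0.003
lid_edge [ 0.5633 -0.0539  0.1578] 0.78
tare_key_top [ 0.4581 -0.1005  0.0489] 0.63
power_key_top [0.492  0.0414 0.05  ] 0.61
balance [ 0.5896 -0.0627  0.0011] 0.82
[ 0.39866159 -0.08131853  0.24466783] [ 0.04136407  0.40931121 -0.05901596]
lid_edge [ 0.5607 -0.0504  0.1525] 0.9
tare_key_top [ 0.4525 -0.0941  0.0476] 0.63
power_key_top [0.4929 0.0376 0.0479] 0.57
unit_key_top [ 0.4808 -0.0023  0.0496] 0.8
print_key_top [ 0.4671 -0.0428  0.0462] 0.71
```

View pics/w4.png

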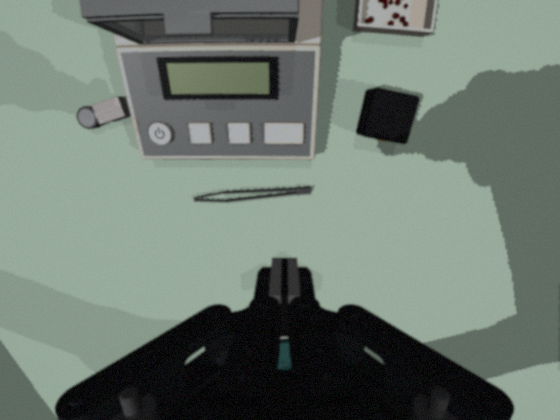

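View pics/s4.png

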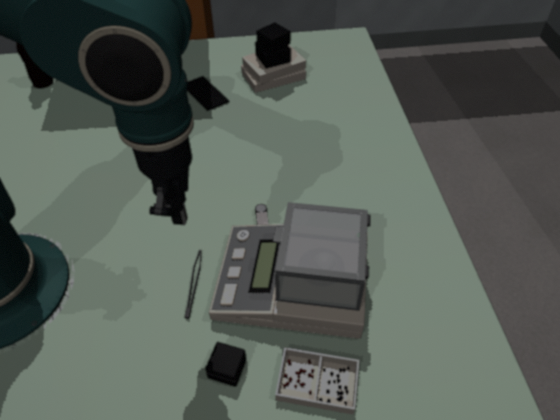

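```bash
python3 -c "
from workcell import r
print(r.sign_off())"
```

```text
the job is handed in; nothing more can be done
None
```

I switched the balance on, changed it to carats, shut the lid and tared it, in that order, using the closed fingertips, and handed the job in at about 22 s. No verdict was reported.

- **Keys:** I pressed each key until the force rose sharply at its stop: power about 27 N, unit about 12 N, tare about 20 N. I then let each one up. The last pictures show all four keys standing up. The print key was not touched.
- **Lid:** I folded it down along its arc until it met the rim, at about 18 N. The network put its front edge at 152 to 158 mm high, against 154 mm when shut, and both views show it lying flat.
- **Balance and bystanders:** the side view puts the balance within about 5 mm of where it started, close to the network's own error. The tweezers, loupe, ring box and tray look unmoved in the pictures.
- **Not fully confirmed:** in the final side picture the networks did not find the cup, pan or unit key. The unit key was found in the wrist picture. The cup I could only make out faintly through the lid. The keys' return was judged from the pictures and network points alone, which are good to about 4 mm.

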